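# Turn the hoop-handled lime dish open side to the mug

### The arm

A 7-joint arm with a two-finger parallel gripper is mounted at the origin on the work surface. World frame = base frame: x ahead of the robot, y to its left, z up, the work surface at z = 0. Lengths are in m, angles in rad, forces in N, time in s.
With the tool pointing down it reaches from about 0.4 to 0.875 m from the base axis. Payload 19.3 kg.
Tool frame: the origin (TCP) lies at the very end of the fingers, on their centre line; the grasp point (between the pads) lies 19 mm behind it (bot.grasp_offset is the distance from the TCP to the grasp point, in m); z points along the fingers, x is the direction in which the jaws open and shut, and the axes are right-handed (so a half turn about z gives the same grasp; the last joint's range is limited). The gripper opens to 85 mm and grips with 20 to 120 N. Pads are 22 mm wide; open, the fingers measure 114 mm over their backs; the gripper's body (76 mm by 85 mm) begins 54 mm behind the grasp point. The pads swing forward as they close: fully open they stand 13 mm farther back than shut.
Start: joints at [1.217, 0.521, -0.036, 1.599, 0.021, 1.021, -0.113], TCP at [0.175, -0.6, 0.231] pointing down, gripper open.
Joint ranges: [-2.91, 2.91], [-0.3, 2.13], [-1.5, 1.42], [0.17, 2.43], [-1.26, 4.41], [0.16, 1.93], [-2.52, 2.52]. Speed limits (rad/s): [1.89, 1.89, 2.39, 2.39, 3.01, 3.01, 3.01].

### API

Orientations are given as [roll, pitch, yaw] about the fixed x, y, z axes, in that order (R = Rz(yaw) Ry(pitch) Rx(roll)).
In Python, from workcell import status, grab_frame, calibration, job, regions_of, mark_of, bot gives the robot as it stands.
- The arm moves only by the tool carry_out, never from a script. Its argument "deltas" is one flat list of numbers, 5 for each row, row after row: the opening, from -1 (shut) to 1 (fully open), then the shift along the tool's x, y, z in cm, then the turn about the tool's z in degrees. A call has 1 to 20 rows; each row shifts and turns the commanded pose from where the row before left it, along the tool's axes as they then stand; what a row does not reach is not made up. A row lasts 1/12 s, in which the tool goes at most 41.7 mm and 7.16 degrees, less where a joint would pass 70% of its speed; a pose out of reach is approached as far as the arm can. A call with a gripper value outside its range is refused whole. The fingers move at their own pace and stop on an object; "newtons" is the grip in N (left out, the last holds). Time passes only in rows, so rows that do not move let the fingers close. It gives the time, the measured TCP pose, the force and the opening at its end, in the units of the state.
- status.observe(): the state, without advancing time (a new reading comes with each control period).
- grab_frame(name): name is "scene" or "top"; returns the picture (400x640x3 uint8, red, green, blue); there is no depth.
- calibration(name): a dict with "fov_y" (degrees; the focal length in pixels is half the picture's height over the tangent of half this angle, whatever the lens; pixels are square), "cx", "cy" (the principal point, pixels), "R" (3x3) and "t" (3): a world point X has camera coordinates R X + t. Camera axes: x right, y down, z forward; pixel columns grow to the right and rows downward; lengths in m; the calibration is good to about 2 mm. A picture is of the moment at which its call begins. calibration takes no time and is no camera call.
- job.job_done(): hands the job in, once; it reports no verdict.
Trained networks look in the newest picture that a camera, given by its name, has taken for a name from the list of things; names that differ only in an ending like _2 or _b are one class to them, and where a whole thing is asked for, a point or a joint stands for the part that bears it (a point fixed in the world has none). Each returns a list of dicts, best first, with "p" (0 to 1); they miss things now and then, are a little off and sometimes report something else, mostly with a low value. They report only what shows in the picture. A call takes as long as a camera call.
- regions_of(camera, target): "region" (400x640 bool, what is visible of it) and "xy" ([column, row] in pixels, amid what is visible of it).
- mark_of(camera, target): "xy" ([column, row] in pixels: a listed point, or the origin of a listed thing).
The state is a dict: "clock": time; "qpos": joint angles; "qd": joint speeds; "joint_efforts": joint torques, N m; "position": TCP position; "tool_rot": TCP orientation; "force": force on the tool from outside, world axes, zero at the start; "moment": the same for the moment, N m; "grip_width": finger opening in m.
Only numpy, scipy, OpenCV 4.12 (cv2) and the standard library are available. Lean on these libraries where they do the work, as an engineer would, in place of code of your own. Each camera call takes 0.05 s, during which the arm holds its last target.

### The job

Offer the lime for the tea: take the steel dish by the wooden grip of its hoop, lift it about 10 cm straight up over its coaster and give it a quarter turn, so that the hoop no longer stands between the mug and the lime and the dish's open side squarely faces the mug. Keep the dish level and the loose lime resting in the middle all the way, without touching the lime and leaving the mug and the other things where they stand. Finish while still holding the dish up there, quite still: do not put it down or let go.

Things in the scene. Friction and masses are not known exactly. Their poses are not given: they have to be found in the camera images.
- dish: Round stainless steel dish, loose, 0.2 to 0.33 kg, on the coaster. Rim 149 mm across, 26 mm above the 80 mm foot. Origin: centre of the foot's underside, z up. A fixed hoop handle of 6 mm rod rises from the rim at both ends of the dish's x axis (75 mm out) and arches over the middle; the open sides, +y and -y, are alike. At the start +x points at the mug within about 15 degrees.
- dish_grip (a point): Centre of the dish's straight wooden grip, the middle of the hoop, 131 mm above the foot and right over the dish's centre. The grip is a bar 64 mm long along the dish's x axis, 16 mm wide along its y axis (flat sides, to be pinched from above across y) and 18 mm high. Same axes as the dish.
- dish_well (a point): Lowest point of the dish's inside, in the middle, 8 mm above the foot. The inside is smoothly dished, with a radius of curvature of 160 mm, and rises about 15 mm from here to its edge. Same axes as the dish.
- lime_center (a point): Centre of the whole lime, a ball 38 mm in diameter and 25 to 40 g, lying loose in the middle of the dish. It rolls easily. Its axes mean nothing.
- coaster: Round wooden coaster, 104 mm across, 10 mm thick, loose on the shelf, under the dish. Origin: centre of its underside, z up.
- mug: Teal enamel mug, 80 mm across, 85 mm high, with a side handle reaching 32 mm out from the wall along its own +y. It stands on the shelf, its axis about 190 to 245 mm from the dish's centre. Origin: centre of its underside, z up. It stays where it is.
- canister: Bystander: clear acrylic sugar canister with a white twist cap, 94 mm across, 150 mm high, loose. Origin: centre of its underside, z up.
- strainer: Bystander: stainless steel tea strainer, bowl 68 mm across and 26 mm high, with a thin handle reaching 105 mm from the bowl's centre along its own -x, loose. Origin: centre of the bowl's underside, z up.
- power_strip: Bystander: black power strip, fixed, 290 mm long along its own x, 58 mm wide, 42 mm high with its rocker switch. Origin: centre of its underside, z up.

How it is judged:
At the end, for the whole second after the job is handed in: Held by the fingers alone and still: foot 55 to 155 mm above the coaster and centre within 30 mm of being over it, level within 4 degrees, open side facing the mug (mug axis within 45 mm, about 12 degrees, of the dish's y line), lime at rest within 14 mm of the dish's middle (z of dish in the frame of coaster between 0.065 and 0.165 m and horizontal distance between dish and coaster below 0.03 m and angle between dish's own z axis and vertical below 0.07 rad and x of mug in the frame of dish between -0.045 and 0.045 m and horizontal distance between lime_center and dish_well below 0.014 m and contact force between lime and dish above 0.05 N and linear speed of lime below 0.04 m/s and linear speed of dish below 0.02 m/s and angular speed of dish below 0.15 rad/s and contact force between dish and the fingers above 1 N and contact force between dish and coaster below 0.05 N and contact force between dish and mug below 0.05 N); the arm keeps its last pose, push and grip.
It fails at once if the lime rolls more than 28 mm from the middle of the dish (horizontal distance between lime_center and dish_well above 0.028 m).
It fails at once if the dish is tipped more than 10 degrees (angle between dish's own z axis and vertical above 0.175 rad).
It fails at once if the robot touches the lime (contact force between lime and the arm above 0.3 N or contact force between lime and the fingers above 0.3 N).
It fails at once if the mug, coaster, canister or strainer is shifted by more than 20 mm (distance of any of mug, coaster, canister, strainer from where it was at the start of the episode above 0.02 m).
It also fails if it takes over 48 s, if anything falls off the work surface, if the arm or the gripper's body presses on something with over 40 N, if the wrist force passes 120 N, or if a joint passes its speed limit or range.

## Working session

There is one attempt and no reset: what is moved stays moved. The work goes in short steps, Python scripts to look and compute and a tool call to move; the robot and the scene stay as the last step left them, time stands still between calls to the robot, and variables do not carry over. Pictures are saved under pics/ and viewed, and the job is handed in when it is done.

Besides the shell and the picture viewer there is one more tool, called in YAML: its name, and indented under it one key for each argument. carry_out: Moves the arm, as the interface text tells. Its arguments: {"type":"object","properties":{"deltas":{"type":"array","items":{"type":"number"}},"newtons":{"type":"number"}},"required":["deltas"]}

```bash
ls; mkdir -p pics; python3 - <<'E'
from workcell import *
import cv2
print(status.observe()); print(bot.grasp_offset)
for n in("scene","top"):
    im=grab_frame(n); cv2.imwrite(f"pics/{n}0.png",im[:,:,::-1]); c=calibration(n); print(n,c)
    for t in("dish","dish_grip","dish_well","lime_center","coaster","mug","canister","strainer","power_strip"):
        try: print(t,[(m["xy"],round(m["p"],2)) for m in mark_of(n,t)][:2])
        except Exception as e: print(t,e)
E
```

```text
pics
{'clock': 0.0, 'qpos': array([ 1.21679577,  0.52206378, -0.03630953,  1.600001  ,  0.02123963,
        1.02109795, -0.11280794]), 'qd': array([-0.00180884,  0.00016719,  0.00029503,  0.00017889, -0.00091402,
        0.00211368, -0.00031827]), 'joint_efforts': array([-3.32793010e-03, -9.27126646e+01,  1.97740965e+00, -3.69934487e+01,
        1.74627191e-02,  8.22765694e-03,  7.90642048e-06]), 'position': array([ 0.17485255, -0.59968978,  0.23069745]), 'tool_rot': array([ 3.14146564e+00,  1.17762472e-03, -1.28700865e+00]), 'force': array([0.40961463, 0.09598198, 0.03065924]), 'moment': array([-0.00558897,  0.02114433,  0.04763725]), 'grip_width': 0.0850047335658204}
0.0187
scene {'fov_y': 48.0723855041122, 'cx': 319.72706074313857, 'cy': 196.77727447667846, 'R': array([[ 0.47697406,  0.87876809,  0.01619866],
       [ 0.52973315, -0.27272209, -0.80312232],
       [-0.70134053,  0.39164948, -0.59559395]]), 't': array([-0.35451563, -0.20878985,  1.67588707])}
dish [([319.5, 208.6], 0.93)]
dish_grip [([320.2, 170.6], 0.97)]
dish_well [([319.3, 207.4], 0.81)]
lime_center [([377.3, 176.6], 0.6), ([321.4, 201.6], 0.43)]
coaster []
mug [([276.1, 248.5], 0.86)]
canister [([165.8, 298.1], 0.81)]
strainer [([375.5, 176.1], 0.66), ([321.7, 209.0], 0.18)]
power_strip [([429.0, 185.5], 0.87), ([319.8, 209.9], 0.39)]
top {'fov_y': 44.697918182546424, 'cx': 321.04517073405447, 'cy': 206.2591275773962, 'R': array([[ 0.06226694, -0.99805258, -0.00372495],
       [-0.97666096, -0.06016281, -0.20618876],
       [ 0.20556312,  0.01647676, -0.97850514]]), 't': array([0.01849347, 0.6319495 , 1.24971471])}
dish [([206.1, 265.9], 0.63), ([300.2, 240.5], 0.61)]
dish_grip [([300.4, 242.1], 0.66), ([294.0, 235.3], 0.56)]
dish_well [([296.4, 242.9], 0.88)]
lime_center [([299.8, 242.3], 0.48)]
coaster []
mug [([367.8, 208.1], 0.6)]
canister [([472.2, 212.4], 0.92)]
strainer [([207.1, 265.7], 0.67)]
power_strip [([162.7, 218.4], 0.72)]
```

View pics/scene0.png

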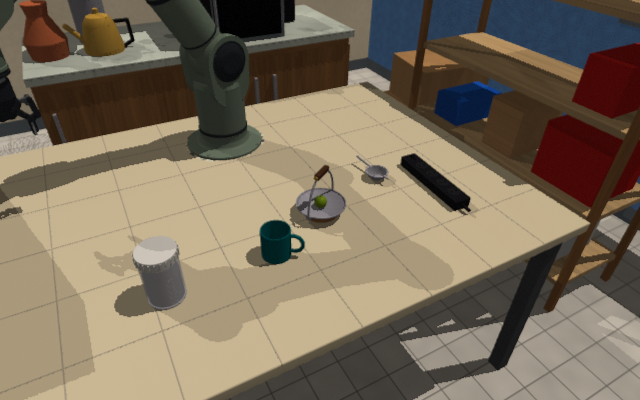

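View pics/top0.png

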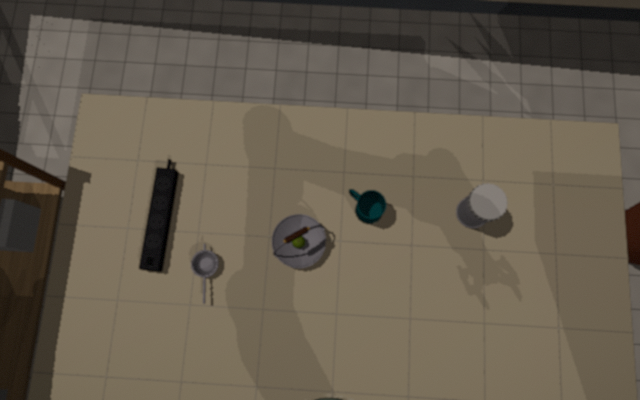

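Scene: the dish is at about (320,205) with its brown grip at (321,173), the mug at (276,243), the canister at (162,275) and the strainer at (375,174). Top: the grip is at about (297,235), the dish at (300,242) and the mug at (370,206). Next I'll triangulate these.

```bash
cat > h.py <<'E'
from workcell import *
import numpy as np, cv2
from scipy.optimize import least_squares
def K(n):
    c=calibration(n); f=200/np.tan(np.radians(c["fov_y"])/2); return c,f
def ray(n,uv):
    c,f=K(n); d=np.array([(uv[0]-c["cx"])/f,(uv[1]-c["cy"])/f,1.]); R=np.array(c["R"])
    return -R.T@np.array(c["t"]), R.T@d
def onz(n,uv,z):
    o,d=ray(n,uv); return o+d*(z-o[2])/d[2]
def proj(n,X):
    c,f=K(n); p=np.array(c["R"])@X+np.array(c["t"]); return np.array([f*p[0]/p[2]+c["cx"],f*p[1]/p[2]+c["cy"]])
E
python3 - <<'E'
from h import *
np.set_printoptions(precision=4,suppress=True)
ims={n:grab_frame(n) for n in("scene","top")}
for n,t,z in [("scene","dish_grip",.141),("top","dish_grip",.141),("scene","dish",.01),("top","dish",.01),("scene","dish_well",.018),("top","dish_well",.018),("scene","lime_center",.037),("top","lime_center",.037),("scene","mug",0),("top","mug",0),("scene","canister",0),("top","canister",0),("scene","strainer",0),("top","strainer",0)]:
    for m in mark_of(n,t)[:2]: print(n,t,m["p"].__round__(2),m["xy"],onz(n,m["xy"],z))
for n in ims:
    x0,y0,(a,b)=(270,150,(110,80)) if n=="scene" else (260,190,(130,90))
    cr=ims[n][y0:y0+b,x0:x0+a,::-1]
    cv2.imwrite(f"pics/{n}_crop0.png",cv2.convertScaleAbs(cv2.resize(cr,None,fx=6,fy=6,interpolation=cv2.INTER_CUBIC),alpha=1.5))
    r,g,bb=[ims[n][:,:,i].astype(int) for i in range(3)]
    m=np.zeros(r.shape,bool); m[y0:y0+b,x0:x0+a]=True
    m&=(r>1.7*bb)&(r>1.5*g)&(r>30)
    ys,xs=np.nonzero(m); P=np.array([onz(n,(x,y),.141)[:2] for x,y in zip(xs,ys)])
    if len(P):
        c=P.mean(0);w,v=np.linalg.eigh(np.cov((P-c).T)); print(n,len(P),xs.mean(),ys.mean(),c,np.sqrt(w*12),np.degrees(np.arctan2(v[1,1],v[0,1])))
E
```

```text
scene dish_grip 0.71 [320.3, 171.2] [0.5307 0.1146 0.141 ]
top dish_grip 0.92 [296.2, 232.4] [0.5428 0.1146 0.141 ]
scene dish 0.75 [321.1, 205.7] [0.5237 0.1237 0.01  ]
top dish 0.97 [301.2, 243.2] [0.5333 0.107  0.01  ]
top dish 0.58 [294.8, 233.5] [0.5593 0.1267 0.01  ]
scene dish_well 0.88 [321.2, 206.5] [0.5363 0.117  0.018 ]
top dish_well 0.79 [300.2, 243.3] [0.5318 0.1093 0.018 ]
scene lime_center 0.67 [322.1, 200.3] [0.5326 0.1217 0.037 ]
top lime_center 0.43 [296.8, 241.3] [0.5342 0.1179 0.037 ]
scene mug 0.74 [277.7, 249.2] [ 0.6272 -0.0661  0.    ]
top mug 0.89 [366.9, 207.9] [ 0.6467 -0.0716  0.    ]
scene canister 0.62 [167.0, 293.9] [ 0.6469 -0.3658 -0.    ]
top canister 0.61 [472.0, 213.5] [ 0.6488 -0.3691  0.    ]
scene strainer 0.79 [378.1, 178.0] [0.4671 0.3711 0.    ]
top strainer 0.58 [204.3, 263.1] [0.4625 0.3722 0.    ]
scene 112 321.75 185.88392857142858 [0.5897 0.0871] [0.0357 0.3446] 150.3716414091303
top 93 295.48387096774195 234.66666666666666 [0.537  0.1159] [0.0102 0.059 ] 123.31679808454197
```

```bash
ls pics
```

```text
scene0.png
scene_crop0.png
top0.png
top_crop0.png
```

View pics/top_crop0.png

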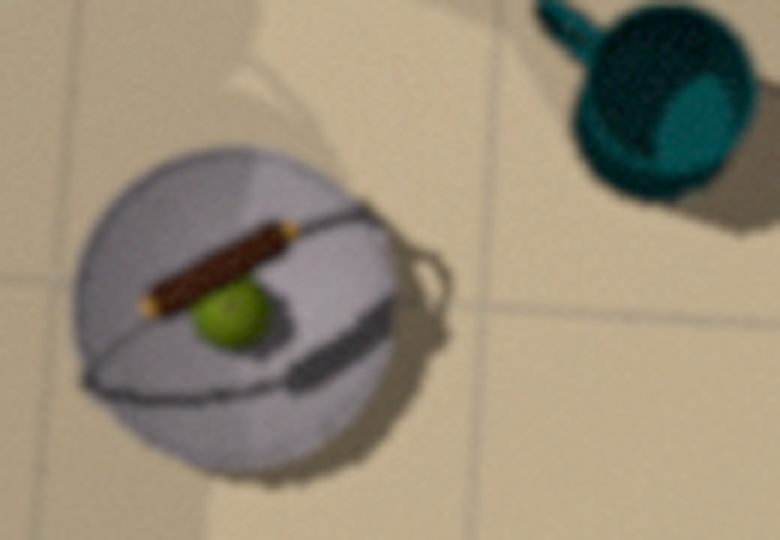

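View pics/scene_crop0.png

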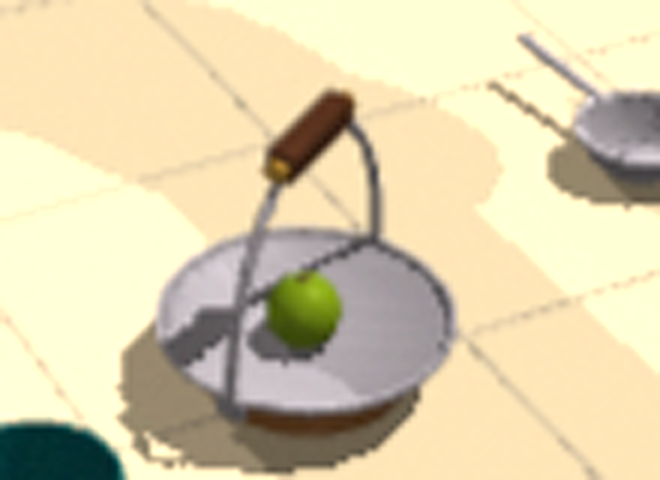

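Both crops agree with the network marks. Top: grip ends at (284.8,241) and (308.5,228.3), hoop feet at (275,253.3) and (321.3,225.3), rim centre about (299,241.3). Scene: grip centre about (321.8,172.8). I'll refine with these points.

```bash
python3 - <<'E'
from h import *
np.set_printoptions(precision=4,suppress=True)
def show(n,l,z):
    P=[onz(n,u,z) for u in l]; 
    if len(P)==2:
        d=P[1]-P[0]; print(n,(P[0]+P[1])/2,np.linalg.norm(d),np.degrees(np.arctan2(d[1],d[0])))
    else: print(n,P[0])
show("top",[(284.8,241),(308.5,228.3)],.143)
show("top",[(275,253.3),(321.3,225.3)],.036)
show("top",[(299,241.3)],.036)
s=lambda a,b:(270+a/6,150+b/6)
show("scene",[s(347,108),s(280,165)],.141)
show("scene",[s(375,238),s(232,408)],.036)
show("scene",[s(306,320)],.036)
def tri(u,v):
    f=lambda X:np.r_[proj("top",X)-u,proj("scene",X)-v]
    r=least_squares(f,[.5,0,.1]);print("tri",r.x,r.fun)
tri((297,234.7),s(312,137)); tri((299,241.3),s(306,320))
# mug from regions: rim
grab_frame("top");grab_frame("scene")
for n in("top","scene"):
    r=regions_of(n,"mug")[0]; ys,xs=np.nonzero(r["region"]);print(n,r["p"],xs.min(),xs.max(),ys.min(),ys.max())
# mug rim in top crop : x 588..752, y 5..175
show("top",[(260+670/6,190+88/6)],.085)
print(np.degrees(status.observe()["tool_rot"]))
E
```

```text
top [0.5369 0.1128 0.143 ] 0.0673903330849138 -57.912331633574816
top [0.5403 0.1143 0.036 ] 0.14729413756341334 -54.950949749010825
top [0.5347 0.112  0.036 ]
scene [0.54   0.1161 0.141 ] 0.05830736377806427 -61.273068780258455
scene [0.5426 0.1128 0.036 ] 0.15520574036377752 -55.41409812193555
scene [0.5429 0.1123 0.036 ]
tri [0.538  0.1137 0.1397] [-0.5818 -0.323  -0.7368  0.0899]
tri [0.5362 0.1138 0.0306] [-0.5498 -0.3005 -0.6723  0.0781]
top 0.7 350 386 190 223
scene 0.74 260 304 220 263
top [ 0.6382 -0.0771  0.085 ]
[179.9992   0.0029 -73.7458]
```

Dish centre is about (0.538, 0.1135) with its x axis at about -57°, and the mug is at about (0.637, -0.074), bearing -62°. The plan is to grasp at tool yaw 33°, then turn to -62°, which keeps the last joint near mid-range. I'll swing round at the present height first.

carry_out:
  deltas: [1,0,-1.5,0,-1.5,1,0,-2.5,0,-2.5,1,0,-3.5,0,-3.5,1,0,-3.5,0,-3.5,1,0,-3.5,0,-3.5,1,0,-3.5,0,-3.5,1,0,-3.5,0,-3.5,1,0,-3.5,0,-3.5,1,0,-3.5,0,-3.5,1,0,-3.5,0,-3.5,1,0,-3.5,0,-3.5,1,0,-3.5,0,-3.5,1,0,-3.5,0,-3.5,1,0,-3.5,0,-3.5,1,0,-3.5,0,-3.5,1,0,-3.5,0,-3.5,1,0,-3.5,0,-3.5,1,0,-3.5,0,-3.5,1,0,-2.5,0,-3.5,1,0,-1,0,-2]

```text
clock: 3.67
position: [0.5924, -0.1586, 0.2315]
tool_rot: [-3.14, -0.0, -0.135]
force: [0.7, 0.8, 0.4]
grip_width: 0.0853
```

```bash
cat > plan.py <<'E'
import sys
from h import *
def plan(x,y,z,yaw,rows=1):
    s=status.observe(); p=s["position"]; c=s["tool_rot"][2]
    d=np.array([x,y])-p[:2]
    t=np.array([np.cos(c),np.sin(c)]); v=np.array([np.sin(c),-np.cos(c)])
    print("clock",s["clock"],"pos",p.round(4),"rot",np.degrees(s["tool_rot"]).round(2),"q",s["qpos"].round(2),"F",s["force"].round(2),"w",round(s["grip_width"],4))
    print("tool shift cm",(100*d@t).round(2),(100*d@v).round(2),round(100*(p[2]-z),2),"turn deg",round(-((yaw-np.degrees(c)+180)%360-180),2))
if __name__=="__main__": plan(*map(float,sys.argv[1:5]))
E
python3 plan.py .538 .1135 .22 33
```

```text
clock 3.6667 pos [ 0.5924 -0.1586  0.2315] rot [-1.7989e+02 -3.0000e-02 -7.7400e+00] q [ 0.44  0.53 -0.41  1.62  0.23  1.04 -0.17] F [0.67 0.77 0.44] w 0.0853
tool shift cm -9.06 -26.23 1.15 turn deg -40.74
```

carry_out:
  deltas: [1,-0.9,-2.6,0,0,1,-0.9,-2.6,0,0,1,-0.9,-2.6,0,0,1,-0.9,-2.6,0,0,1,-0.9,-2.6,0,0,1,-0.9,-2.6,0,0,1,-0.9,-2.6,0,0,1,-0.9,-2.6,0,0,1,-0.9,-2.6,0,0,1,-0.9,-2.6,0,0,1,0,0,0,-5.1,1,0,0,0,-5.1,1,0,0,0,-5.1,1,0,0,0,-5.1,1,0,0,0,-5.1,1,0,0,0,-5.1,1,0,0,0,-5.1,1,0,0,0,-5.1,1,0,0,0,0,1,0,0,0,0]

```text
clock: 5.33
position: [0.5395, 0.1063, 0.2313]
tool_rot: [-3.141, -0.0, 0.565]
force: [-0.0, -1.1, 0.2]
grip_width: 0.0855
```

```bash
python3 - <<'E'
from plan import *
plan(.538,.1135,.16,33)
for n,(x0,y0) in {"scene":(250,90),"top":(240,170)}.items():
    im=grab_frame(n); cv2.imwrite(f"pics/{n}1.png",cv2.convertScaleAbs(cv2.resize(im[y0:y0+130,x0:x0+150,::-1],None,fx=4.5,fy=4.5,interpolation=cv2.INTER_CUBIC),alpha=1.5))
E
```

```text
clock 5.3333 pos [0.5395 0.1063 0.2313] rot [-179.99   -0.     32.38] q [ 0.16  0.46 -0.64  1.78  0.32  1.01 -0.03] F [-0.05 -1.11  0.25] w 0.0855
tool shift cm 0.26 -0.69 7.13 turn deg -0.62
```

View pics/scene1.png

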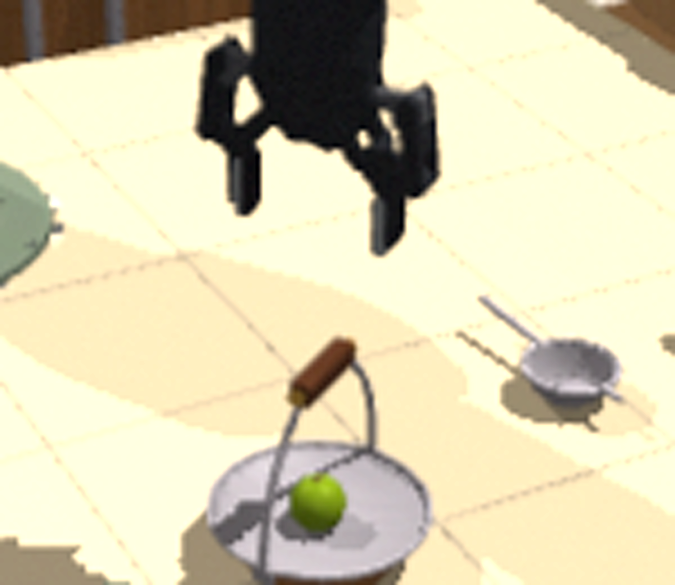

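View pics/top1.png

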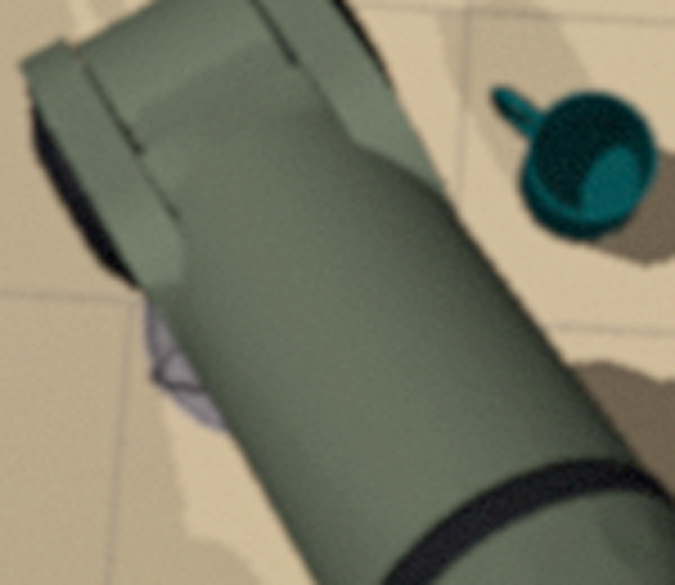

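The tool hangs open above the grip: finger tips at (245,210) and (380,250) in the scene crop, grip at (322,372), lime in the middle. Next I'll centre it and descend with the jaws open.

carry_out:
  deltas: [1,0.1,-0.3,0.5,-0.6,1,0.1,-0.4,1,0,1,0.1,0,1,0,1,0,0,1,0,1,0,0,1,0,1,0,0,1,0,1,0,0,1,0,1,0,0,1,0,1,0,0,1,0,1,0,0,1,0,1,0,0,1,0,1,0,0,0.6,0,1,0,0,0,0,1,0,0,0,0]

```text
clock: 6.6
position: [0.5381, 0.1141, 0.1201]
tool_rot: [-3.141, 0.0, 0.579]
force: [0.0, 0.8, 0.1]
grip_width: 0.0855
```

```bash
python3 - <<'E'
from plan import *
plan(.538,.1135,.12,33)
im=grab_frame("scene"); x0,y0=270,110; im=im.copy()
cv2.imwrite(f"pics/scene2.png",cv2.convertScaleAbs(cv2.resize(im[y0:y0+90,x0:x0+110,::-1],None,fx=6.5,fy=6.5,interpolation=cv2.INTER_CUBIC),alpha=1.7))
print([(m["xy"],m["p"]) for m in mark_of("scene","dish_grip")])
s=status.observe();c=s["tool_rot"][2]
for k in(-1,0,1): print(((proj("scene",s["position"]+k*.0425*np.array([np.cos(c),np.sin(c),0])+[0,0,.02])-[x0,y0])*6.5).round(1))
E
```

```text
clock 6.6 pos [0.5381 0.1141 0.1201] rot [-1.7999e+02  2.0000e-02  3.3170e+01] q [ 0.09  0.61 -0.57  1.87  0.45  0.79 -0.14] F [0.04 0.82 0.05] w 0.0855
tool shift cm -0.04 0.05 0.01 turn deg 0.17
[([318.7, 170.1], 0.7)]
[248.9 380.6]
[334.5 407.2]
[422.4 434.6]
```

View pics/scene2.png

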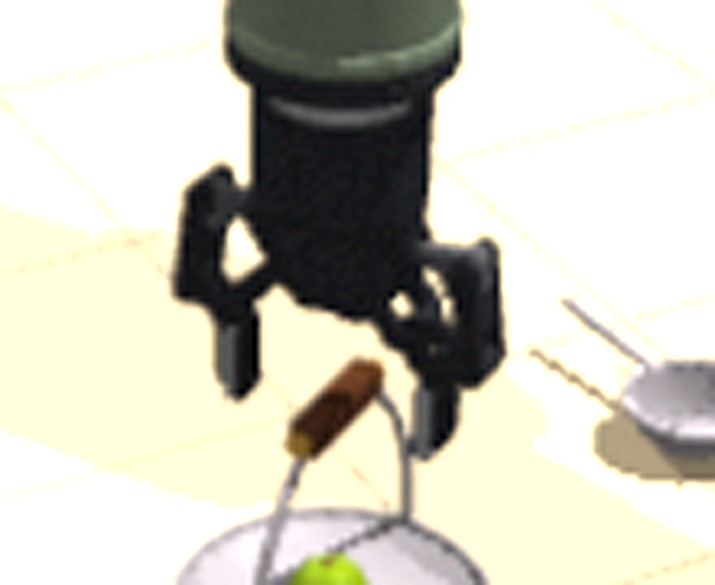

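The grip midpoint at about (335,409) in the crop matches the projected grasp point (334.5,407), so the jaws are centred. I'll close slowly.

carry_out:
  deltas: [0.8,0,0,0,0,0.6,0,0,0,0,0.4,0,0,0,0,0.2,0,0,0,0,0,0,0,0,0,-0.1,0,0,0,0,-0.2,0,0,0,0,-0.3,0,0,0,0,-0.35,0,0,0,0,-0.4,0,0,0,0,-0.4,0,0,0,0,-0.4,0,0,0,0]
  newtons: 30

```text
clock: 7.7
position: [0.5382, 0.114, 0.1203]
tool_rot: [3.142, -0.0, 0.579]
force: [-0.1, -0.0, 0.0]
grip_width: 0.0254
```

```bash
python3 - <<'E'
from plan import *
plan(.538,.1135,.12,33)
im=grab_frame("scene"); x0,y0=270,130; im=im.copy()
cv2.imwrite(f"pics/scene3.png",cv2.convertScaleAbs(cv2.resize(im[y0:y0+90,x0:x0+110,::-1],None,fx=6.5,fy=6.5,interpolation=cv2.INTER_CUBIC),alpha=1.7))
E
```

```text
clock 7.7 pos [0.5382 0.114  0.1203] rot [180.    -0.    33.16] q [ 0.09  0.61 -0.57  1.87  0.45  0.79 -0.14] F [-0.14 -0.01  0.02] w 0.0254
tool shift cm -0.04 0.03 0.03 turn deg 0.16
```

View pics/scene3.png

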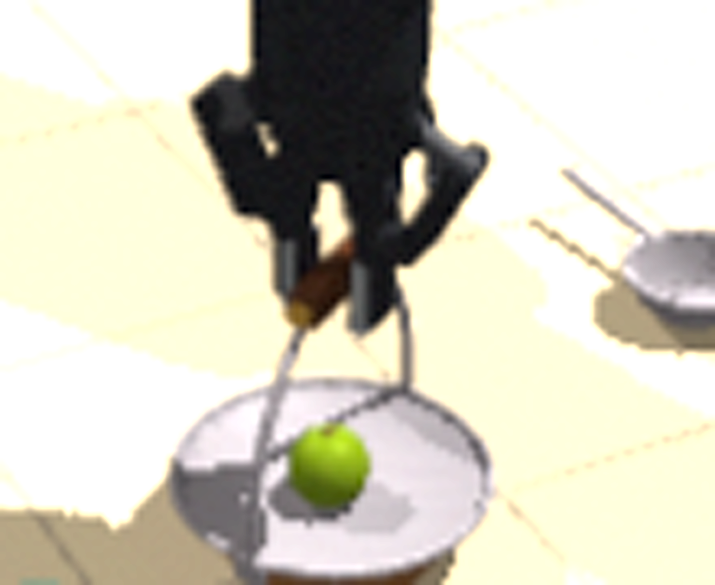

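The jaws straddle the grip (crop about (325,280)) with roughly even gaps, and the lime is in the middle at (328,465). I'll close the rest slowly.

carry_out:
  deltas: [-0.45,0,0,0,0,-0.48,0,0,0,0,-0.51,0,0,0,0,-0.54,0,0,0,0,-0.56,0,0,0,0,-0.58,0,0,0,0,-0.6,0,0,0,0,-0.62,0,0,0,0,-0.64,0,0,0,0,-0.67,0,0,0,0,-0.7,0,0,0,0,-0.75,0,0,0,0,-0.8,0,0,0,0,-1,0,0,0,0,-1,0,0,0,0,-1,0,0,0,0]
  newtons: 40

```text
clock: 9.08
position: [0.5383, 0.1142, 0.1204]
tool_rot: [3.142, -0.0, 0.579]
force: [2.3, 1.3, 5.4]
grip_width: 0.0156
```

```bash
python3 - <<'E'
from plan import *
plan(.538,.1135,.12,33)
im=grab_frame("scene"); x0,y0=270,130; im=im.copy()
cv2.imwrite(f"pics/scene4.png",cv2.convertScaleAbs(cv2.resize(im[y0:y0+90,x0:x0+110,::-1],None,fx=6.5,fy=6.5,interpolation=cv2.INTER_CUBIC),alpha=1.7))
E
```

```text
clock 9.0833 pos [0.5383 0.1142 0.1204] rot [ 1.800e+02 -3.000e-02  3.316e+01] q [ 0.09  0.61 -0.57  1.87  0.45  0.79 -0.14] F [2.35 1.27 5.44] w 0.0156
tool shift cm -0.06 0.04 0.04 turn deg 0.16
```

View pics/scene4.png

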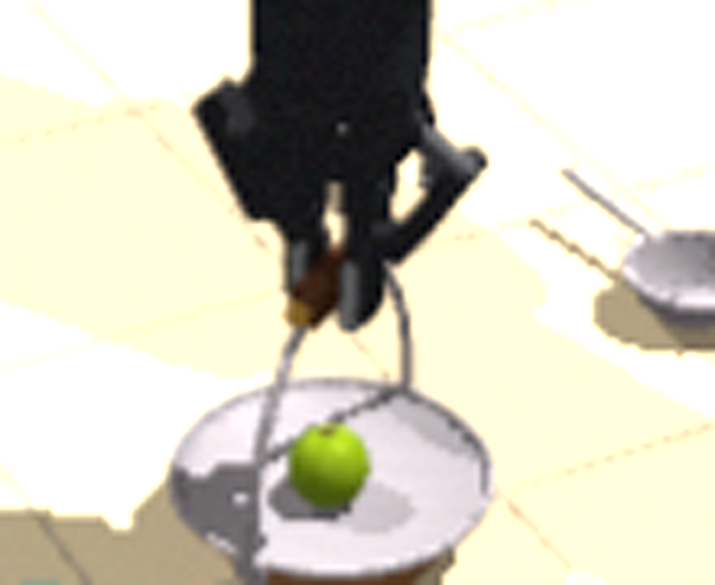

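The grip is held at 15.6 mm and the lime hasn't moved. I'll lift gently.

carry_out:
  deltas: [-1,0,0,0,0,-1,0,0,-0.05,0,-1,0,0,-0.1,0,-1,0,0,-0.2,0,-1,0,0,-0.3,0,-1,0,0,-0.4,0,-1,0,0,-0.4,0,-1,0,0,-0.4,0,-1,0,0,-0.4,0,-1,0,0,-0.4,0,-1,0,0,-0.4,0,-1,0,0,-0.4,0,-1,0,0,-0.3,0,-1,0,0,-0.2,0,-1,0,0,-0.1,0,-1,0,0,-0.05,0,-1,0,0,0,0,-1,0,0,0,0]
  newtons: 60

```text
clock: 10.63
position: [0.538, 0.114, 0.1612]
tool_rot: [-3.141, 0.0, 0.579]
force: [0.1, 0.7, -3.0]
grip_width: 0.0152
```

```bash
python3 - <<'E'
from plan import *
plan(.538,.1135,.22,-62)
im=grab_frame("scene"); x0,y0=260,110; im=im.copy()
cv2.imwrite(f"pics/scene5.png",cv2.convertScaleAbs(cv2.resize(im[y0:y0+120,x0:x0+140,::-1],None,fx=5,fy=5,interpolation=cv2.INTER_CUBIC),alpha=1.7))
E
```

```text
clock 10.6333 pos [0.538  0.114  0.1612] rot [-1.7999e+02  1.0000e-02  3.3160e+01] q [ 0.12  0.55 -0.6   1.84  0.4   0.87 -0.1 ] F [ 0.05  0.65 -2.95] w 0.0152
tool shift cm -0.03 0.04 -5.88 turn deg 95.16
```

View pics/scene5.png

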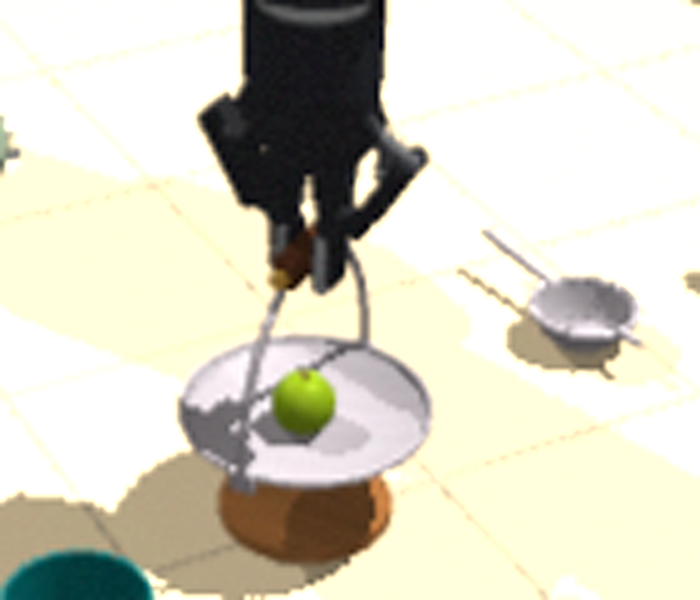

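The dish is 41 mm clear of the coaster and level, with the lime in the middle at (304,402). The force is -3 N, which fits the weight. I'll lift the remaining 6 cm.

carry_out:
  deltas: [-1,0,0,-0.05,0,-1,0,0,-0.1,0,-1,0,0,-0.2,0,-1,0,0,-0.35,0,-1,0,0,-0.5,0,-1,0,0,-0.6,0,-1,0,0,-0.6,0,-1,0,0,-0.6,0,-1,0,0,-0.6,0,-1,0,0,-0.6,0,-1,0,0,-0.6,0,-1,0,0,-0.5,0,-1,0,0,-0.35,0,-1,0,0,-0.2,0,-1,0,0,-0.1,0,-1,0,0,-0.05,0,-1,0,0,0,0,-1,0,0,0,0]

```text
clock: 12.18
position: [0.538, 0.114, 0.2211]
tool_rot: [-3.141, 0.0, 0.579]
force: [0.5, -1.0, -3.6]
grip_width: 0.0152
```

carry_out:
  deltas: [-1,0,0,0,0.3,-1,0,0,0,0.6,-1,0,0,0,1,-1,0,0,0,1.5,-1,0,0,0,2,-1,0,0,0,2.5,-1,0,0,0,2.5,-1,0,0,0,2.5,-1,0,0,0,2.5,-1,0,0,0,2.5,-1,0,0,0,2.5,-1,0,0,0,2.5,-1,0,0,0,2.5,-1,0,0,0,2.5,-1,0,0,0,2.5,-1,0,0,0,2,-1,0,0,0,1.5,-1,0,0,0,1,-1,0,0,0,0.6,-1,0,0,0,0.3]

```text
clock: 13.85
position: [0.5381, 0.114, 0.2213]
tool_rot: [3.142, 0.0, -0.047]
force: [0.4, -0.5, -3.4]
grip_width: 0.0153
```

```bash
python3 - <<'E'
from plan import *
plan(.538,.1135,.22,-62)
im=grab_frame("scene"); x0,y0=250,70; im=im.copy()
cv2.imwrite(f"pics/scene6.png",cv2.convertScaleAbs(cv2.resize(im[y0:y0+150,x0:x0+160,::-1],None,fx=4,fy=4,interpolation=cv2.INTER_CUBIC),alpha=1.7))
E
```

```text
clock 13.85 pos [0.5381 0.114  0.2213] rot [180.     0.    -2.68] q [ 0.05  0.45 -0.49  1.79  0.25  0.96 -0.6 ] F [ 0.36 -0.47 -3.44] w 0.0153
tool shift cm -0.01 0.05 0.13 turn deg 59.32
```

View pics/scene6.png

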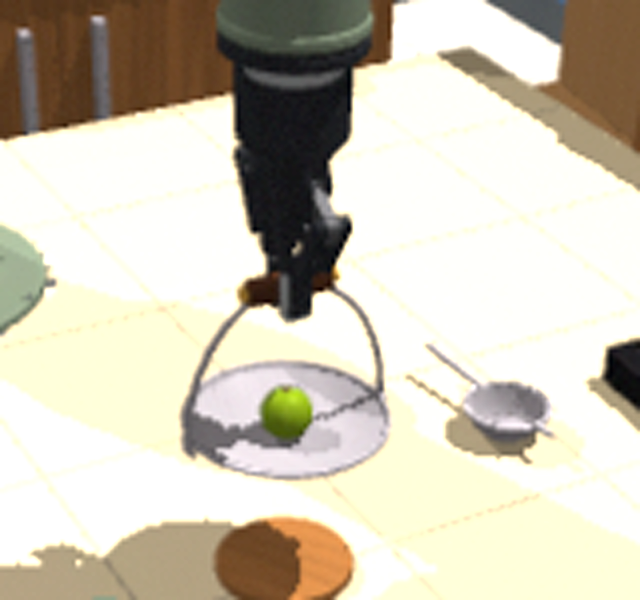

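Turned 36° so far; the dish is level and the lime still centred at (286,411). Now the remaining 59°.

carry_out:
  deltas: [-1,0,0,0,0.5,-1,0,0,0,1,-1,0,0,0,1.8,-1,0,0,0,2.6,-1,0,0,0,3.95,-1,0,0,0,3.95,-1,0,0,0,3.95,-1,0,0,0,3.95,-1,0,0,0,3.95,-1,0,0,0,3.95,-1,0,0,0,3.95,-1,0,0,0,3.95,-1,0,0,0,3.95,-1,0,0,0,3.95,-1,0,0,0,3.95,-1,0,0,0,3.95,-1,0,0,0,2.6,-1,0,0,0,1.8,-1,0,0,0,1,-1,0,0,0,0.5]

```text
clock: 15.57
position: [0.5381, 0.1141, 0.2213]
tool_rot: [-3.142, 0.0, -1.08]
force: [0.6, 0.3, -2.8]
grip_width: 0.0155
```

carry_out:
  deltas: [-1,0,0,0,0,-1,0,0,0,0,-1,0,0,0,0,-1,0,0,0,0,-1,0,0,0,0,-1,0,0,0,0,-1,0,0,0,0,-1,0,0,0,0,-1,0,0,0,0,-1,0,0,0,0,-1,0,0,0,0,-1,0,0,0,0]

```text
clock: 16.57
position: [0.5381, 0.114, 0.2213]
tool_rot: [-3.142, 0.0, -1.079]
force: [-0.5, -0.1, -2.7]
grip_width: 0.0151
```

```bash
python3 - <<'E'
from plan import *
plan(.538,.1135,.22,-62)
im=grab_frame("scene"); x0,y0=230,70
cv2.imwrite(f"pics/scene7.png",cv2.convertScaleAbs(cv2.resize(im[y0:y0+200,x0:x0+200,::-1],None,fx=3,fy=3,interpolation=cv2.INTER_CUBIC),alpha=1.7))
im=grab_frame("top"); x0,y0=220,150
cv2.imwrite(f"pics/top7.png",cv2.convertScaleAbs(cv2.resize(im[y0:y0+130,x0:x0+180,::-1],None,fx=4,fy=4,interpolation=cv2.INTER_CUBIC),alpha=1.7))
for t,z in(("mug",0),("coaster",0),("dish_well",.118),("lime_center",.137),("dish_grip",.241)):
  for n in("scene","top"): print(n,t,[(m["xy"],round(m["p"],2),onz(n,m["xy"],z).round(3)) for m in mark_of(n,t)[:2]])
E
```

```text
clock 16.5667 pos [0.5381 0.114  0.2213] rot [-180.      0.    -61.84] q [-0.13  0.42 -0.25  1.8   0.13  0.93 -1.52] F [-0.45 -0.1  -2.73] w 0.0151
tool shift cm 0.04 0.04 0.13 turn deg 0.16
scene mug [([276.8, 250.6], 0.66, array([ 0.631, -0.07 ,  0.   ])), ([321.3, 181.0], 0.56, array([0.396, 0.194, 0.   ]))]
top mug [([368.3, 208.6], 0.89, array([ 0.645, -0.076,  0.   ]))]
scene coaster [([318.9, 210.4], 0.74, array([0.53 , 0.113, 0.   ]))]
top coaster []
scene dish_well [([319.7, 179.2], 0.77, array([0.536, 0.11 , 0.118]))]
top dish_well []
scene lime_center [([321.5, 175.1], 0.68, array([0.544, 0.111, 0.137]))]
top lime_center []
scene dish_grip [([325.7, 141.2], 0.69, array([0.542, 0.123, 0.241]))]
top dish_grip []
```

View pics/scene7.png

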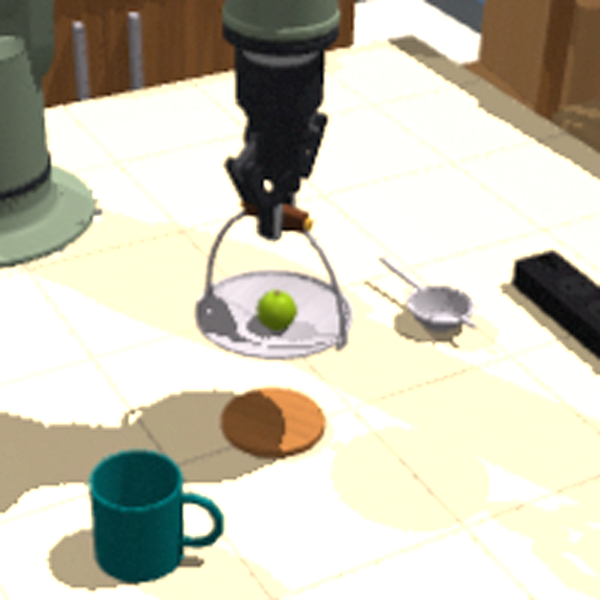

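View pics/top7.png

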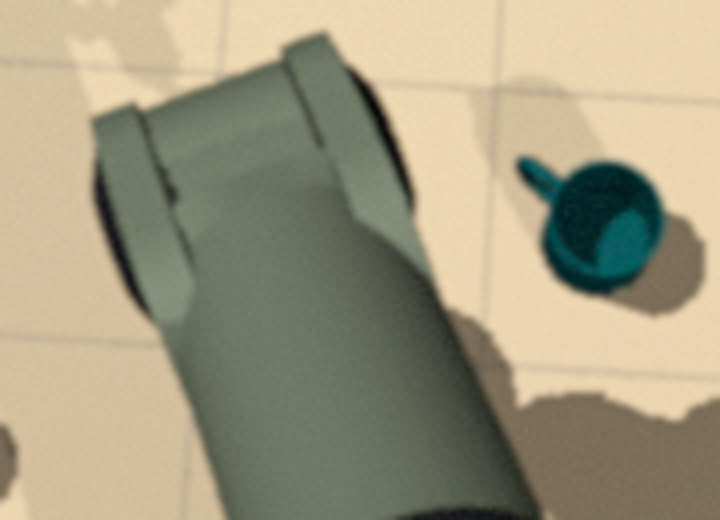

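The dish hangs level over the coaster, with the lime in the middle at (277,310) in the scene crop. The hoop feet at (206,303) and (341,343) lie across the line to the mug. A numeric check of the heading:

```bash
python3 - <<'E'
from h import *
a=onz("scene",(230+206/3,70+301/3),.137);b=onz("scene",(230+341/3,70+343/3),.137)
c=(a+b)/2;d=(b-a)/np.linalg.norm(b-a);m=np.array([.637,-.073,0])
print(a,b,c,np.linalg.norm(b-a),np.degrees(np.arctan2(d[1],d[0])),"mug x in dish",(m-c)[:2]@d[:2])
for m in mark_of("scene","lime_center"),: print(m[0]["xy"])
job.job_done()
E
```

```text
[0.49351726 0.06496445 0.137     ] [0.61156377 0.14315657 0.137     ] [0.55254051 0.10406051 0.137     ] 0.1415944505747538 33.51985425369889 mug x in dish -0.027363992343119505
[321.5, 175.1]
the job is handed in; nothing more can be done
```

The dish is held by its wooden grip about 10 cm above its coaster, turned 95° with its open side to the mug, and I handed the job in at about 17 of the 48 s. No verdict is reported back.

- **Hold:** the arm lifted the dish straight up 101 mm. The TCP pose was unchanged over a 1 s hold before hand-in. The grip is at 60 N with a 15 mm opening, and the wrist shows about 2.7 N of load, which fits the dish and lime.
- **Level, lime and coaster:** the tool is vertical to within 0.01°. In the last scene picture the dish looks level, the lime sits in the middle and the coaster is directly below. The network's lime and dish-middle marks were about 8 mm apart, which is within their usual scatter.
- **Facing the mug:** by the tool's yaw, the mug is about 0 mm off the dish's open-side line. Reading the hoop feet off the scene picture gave about -27 mm instead. That reading is coarse and put the dish centre about 15 mm from where the tool places it. Both values are inside the 45 mm limit.
- **Other things:** the mug re-measured within about 5 mm of its first position, which is network noise. The strainer and coaster look undisturbed, and the canister was not re-measured at the end.
- **Not checked:** the arm hid the dish from the top camera at the end, so the final dish checks rest on the scene camera and the arm's pose alone.

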